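# Clamp a wood block in the drilling jig with the swing strap and cam lever

### The job

Clamp the plain wooden block that lies in the plywood jig at the front of the bench. With closed fingertips push the block along between its rails until it sits home against the end stop, swing the clamp strap over it with the back of a finger until the strap meets its stop square across the block, then push the cam lever all the way down so that the rubber foot holds the block. Take nothing between the fingers, do not lift or tip the block, and leave the tools round the jig where they lie.

Things in the scene. Friction and masses are not known exactly. Their poses are not given: they have to be found in the camera images.
- jig: Plywood jig screwed to the bench: base 124 (x) by 190 (y) by 10 mm; origin at its underside. Its x points away from the robot, y along the block's channel from the open end to the end stop, z up. Channel centre line at x = -22 mm, stop face at y = +60 mm, base from y = -103 to +87 mm. Two beech rails, 10 mm wide and 10 mm above the base, 53 mm apart, y = -36 to +56 mm, so shorter than the block when it is home.
- jig_stop (a point): Middle of the face of the beech end stop that the block must meet, 8 mm above the base's top (18 mm above the work surface), jig axes: pushing home is +y. The stop is 46 mm wide (x), 16 mm long (y) and 16 mm high above the base.
- block: Loose plain wooden block, 50 (x) by 108 (y) by 21 mm high, 0.04 to 0.1 kg, origin at the centre of its underside. It lies flat on the jig's base (10 mm above the work surface) in the channel, long side along the jig's y, 1.5 mm free each side. Its free end, 54 mm from the origin towards -y, is the face to push. It starts 14 to 30 mm short of the stop; home, its origin is 54 mm before the stop.
- jig_post (a point): Foot of the clamp's upright steel post, on top of the jig's base (10 mm above the work surface), on the axis about which strap and lever turn together; jig axes. At x = +40, y = 0 mm in the jig's frame. It stands on a steel flange 44 by 52 mm, 5 mm thick.
- strap_bar: Dark steel clamp strap, a flat bar 22 mm wide, 9 mm thick. Origin on the post's axis at the height of the base's top (10 mm above the work surface) with the lever up. Its y points from the nose back to the post, x across it, z up. The nose's round end is at y = -74 mm; the bar lies 30 to 39 mm above the origin. It sinks up to 5 mm as the lever goes down.
- foot: Sprung spindle through the strap's nose, 62 mm from the post's axis; origin on its axis, at the strap's origin height; axes as the strap. Below the strap a rubber foot 18 mm across, about 3 mm above the block's top with the lever up; above the strap a 16 mm hexagon nut and a 15 mm hexagon head, top 60 mm above the origin. The spring presses with about 20 N when clamped.
- strap (a joint): Swing of strap and lever about the post (rad). 0: parked beside the block on the side away from the robot, nose towards the jig's -y. Grows clockwise from above, the nose coming towards the robot over the block, to 1.571: square across the block (nose to the jig's -x), at its built-in stop. Starts at -0.15 to 0.15, stays where left, takes about 3 N at the nose; push the side away from the robot.
- lever (a joint): Cam lever's turn on the cross pin (rad): 0 raised (55 degrees above level), grows as it is pushed down, 0.95 fully down (almost level), at its end stop. Starts at 0 to 0.1 and stays where left. It points opposite to the strap's nose: away from the robot once the strap is over the block. Takes 5 to 12 N, a little more as the foot meets the block.
- lever_grip (a point): Point on the axis of the lever's round black grip (15 mm thick), 62 mm from the pin; the grip's end is 84.5 mm from the pin. The level pin crosses the post's axis 60 mm above the base's top (70 mm above the work surface). Axes turn with the lever: y outwards along it, x along the pin, z square to it (up when it is down).
- sanding_block_mid (a point): Bystander: loose sanding block (brown wood, thin red sole), 50 by 87 by 28 mm, on the bench left of the jig; the point is at its middle, 6 mm above the work surface.
- try_square_mid (a point): Bystander: loose small try square (dark stock, steel blade), 70 by 109 by 14 mm, on the bench right of the jig; the point is at its middle, 6 mm up.
- hex_key_mid (a point): Bystander: loose dark hex key, 32 by 89 by 9 mm, beyond the jig and beyond the black steel tube (23 mm thick) that lies along the bench; the point is at its middle, 6 mm up.

How it is judged (in metres and radians):
On the way, in this order (a step that is already met when the one before it is completed fails the run):
1. the block is home against the end stop (within 2.5 mm) (y of block in the frame of jig_stop above -0.0565 m and z of block in the frame of jig_stop below -0.005 m), for 0.2 s.
2. the strap is swung square across the block (within 0.12 rad of its stop), block still home (all of step 1 and value of joint strap above 1.45 rad), for 0.2 s.
3. the cam lever is down and the foot presses on the block (all of step 1 and value of joint lever above 0.86 rad and contact force between foot and block above 6 N), for 0.2 s.
At the end, for the whole second after the job is handed in: The block lies flat and at rest, home against the end stop (gap under 2.5 mm), the strap is at least 1.45 rad round (square is 1.571), the lever is at least 0.86 rad down (fully down is 0.95) and the foot presses on the block with more than 6 N (all of step 3 and value of joint strap above 1.45 rad and linear speed of block below 0.01 m/s and angle between block's own z axis and vertical below 0.05 rad); the robot touches nothing.
It fails at once if the block is lifted off the jig or tipped (z of block in the frame of jig_stop above 0 m or angle between block's own z axis and vertical above 0.2 rad).
It fails at once if the block is taken between the fingers (x of the grasp point in the frame of block between -0.022 and 0.022 m and y of the grasp point in the frame of block between -0.05 and 0.05 m and z of the grasp point in the frame of block between -0.01 and 0.0195 m and contact force between the fingers and block above 0.5 N).
It fails at once if the strap is taken between the fingers (x of the grasp point in the frame of strap_bar between -0.008 and 0.008 m and y of the grasp point in the frame of strap_bar between -0.072 and -0.014 m and z of the grasp point in the frame of strap_bar between 0.024 and 0.042 m and contact force between the fingers and strap_bar above 0.5 N).
It fails at once if the lever is taken between the fingers (x of the grasp point in the frame of lever_grip between -0.006 and 0.006 m and y of the grasp point in the frame of lever_grip between -0.03 and 0.02 m and z of the grasp point in the frame of lever_grip between -0.007 and 0.007 m).
It fails at once if a tool beside the jig is pushed more than 20 mm from its place (distance of any of sanding_block_mid, try_square_mid, hex_key_mid from where it was at the start of the episode above 0.02 m).
It also fails if it takes over 51 s, if anything falls off the work surface, if the arm or the gripper's body presses on something with over 40 N, if the wrist force passes 120 N, or if a joint passes its speed limit or range.

### The arm

A 6-joint arm with a two-finger parallel gripper is mounted at the origin on a cart in front of the work surface, level with it; the furniture and walls round the work are solid. World frame = base frame: x ahead of the robot, y to its left, z up, the work surface at z = 0. Lengths are in mm, angles in degrees, forces in N, time in s.
With the tool pointing down it reaches from about 350 to 850 mm from the base axis. Payload 8.1 kg.
Tool frame: the origin (TCP) lies midway between the tips of the shut fingers; the grasp point (between the pads) lies 19 mm behind it (r.pinch_z is the distance from the TCP to the grasp point, in mm); z points along the fingers, y is the line along which they close (so a half turn about z gives the same grasp; the last joint's range is limited). The gripper opens to 85 mm and grips with 20 to 120 N. Pads are 22 mm wide; open, the fingers measure 114 mm over their backs; the gripper's body (76 mm by 85 mm) begins 54 mm behind the grasp point. The pads swing forward as they close: fully open they stand 13 mm farther back than shut.
Start: joints at [68.503, 7.471, 85.268, -0, 87.261, -4.893], TCP at [171.434, 574.992, 231.292] pointing down, gripper open.
Joint ranges: [-169.43, 169.43], [-51.17, 129.36], [1.28, 143.12], [-76.62, 256.62], [0, 156.53], [-152.29, 152.29]. Speed limits (degrees/s): [136.94, 136.94, 159.86, 180, 180, 180].

### API

Orientations are given as [roll, pitch, yaw] about the fixed x, y, z axes, in that order (R = Rz(yaw) Ry(pitch) Rx(roll)).
In Python, from bench import sensors, optics, job, r gives the robot as it stands.
- The arm moves only by the tool play_rows, never from a script. Its argument "motion" is a list that holds one entry, the list of rows, each a list of 6 numbers: the shift along the tool's x, y, z in cm, then the turn, a rotation vector about the tool's x, y, z in degrees. In form: [[[x, y, z, ax, ay, az], ...]]. A call has 1 to 5 rows; each row is the pose to reach, as a shift and turn from the pose commanded when the call began, along the tool's axes at that moment; what a row does not reach only later rows make up. A row lasts 1/10 s, in which the tool goes at most 50 mm and 8.59 degrees, less where a joint would pass 70% of its speed; a pose out of reach is approached as far as the arm can. A call with a gripper value outside its range is refused whole. "jaw" is the opening, from 0 (shut) to 1 (fully open), set as the call begins (left out, the last holds). The fingers move at their own pace and stop on an object; "squeeze" is the grip in N (left out, the last holds). Time passes only in rows, so rows that repeat a pose let the fingers close. It gives the time, the measured TCP pose, the force, the opening and the grip force at its end, in the units of the state.
- sensors.sense(): the state, without advancing time (a new reading comes with each control period).
- optics.snapshot(name): name is "side" or "top"; returns a dict with "pixels" (480x640x3 uint8, red, green, blue), "mtx" (3x3 intrinsics, pixels), "R" (3x3) and "t" (3): a world point X has camera coordinates R X + t. Camera axes: x right, y down, z forward; pixel columns grow to the right and rows downward; lengths in mm; the calibration is good to about 2 mm. A picture is of the moment at which its call begins. There is no depth.
- job.hand_in(): hands the job in; it is judged then, once.
The state is a dict: "time": time; "joint_pos": joint angles; "qd": joint speeds; "joint_efforts": joint torques, N m; "tool_pos": TCP position; "tcp_rot": TCP orientation; "ft_force": force on the tool from outside, world axes, zero at the start; "wrist_torque": the same for the moment, N m; "finger_gap": finger opening in mm; "grip_force": force on a finger pad.
Only numpy, scipy, OpenCV 4.12 (cv2) and the standard library are available. Lean on these libraries where they do the work, as an engineer would, in place of code of your own. Each camera call takes 0.05 s, during which the arm holds its last target. There are 200 camera calls.

## Working session

There is one attempt and no reset: what is moved stays moved. The work goes in short steps, Python scripts to look and compute and a tool call to move; the robot and the scene stay as the last step left them, time stands still between calls to the robot, and variables do not carry over. Pictures are saved under pics/ and viewed, at most 10 in all, crops included, and the job is handed in when it is done.

Besides the shell and the picture viewer there is one more tool, called after "Call:" by a JSON object that holds its "op" and its "data", one argument or row to a line. play_rows: Moves the arm, as the interface text tells. Its arguments: {"type":"object","properties":{"motion":{"type":"array","items":{"type":"array","items":{"type":"array","items":{"type":"number"}}}},"jaw":{"type":"number"},"squeeze":{"type":"number"}},"required":["motion"]}

```bash
mkdir -p pics; python3 - <<'E'
from bench import sensors, optics, job, r
import cv2,numpy as np
for n in("side","top"):
    s=optics.snapshot(n); cv2.imwrite(f"pics/{n}0.png",s["pixels"][:,:,::-1])
    np.savez(f"{n}.npz",**{k:np.array(s[k]) for k in("mtx","R","t")})
    print(n,np.array(s["mtx"]).round(1).tolist(),(-np.array(s["R"]).T@s["t"]).round(0))
print(sensors.sense()["time"],sensors.sense()["tcp_rot"],r.pinch_z)
E
```

```text
side [[582.9, 0.0, 335.2], [0.0, 582.9, 243.8], [0.0, 0.0, 1.0]] [ 126. -997.  723.]
top [[496.3, 0.0, 324.7], [0.0, 496.3, 235.5], [0.0, 0.0, 1.0]] [ 410. -247. 1003.]
0.1 [-1.79900745e+02 -7.72292692e-03  1.63393687e+02] 18.700000000000003
```

View pics/top0.png

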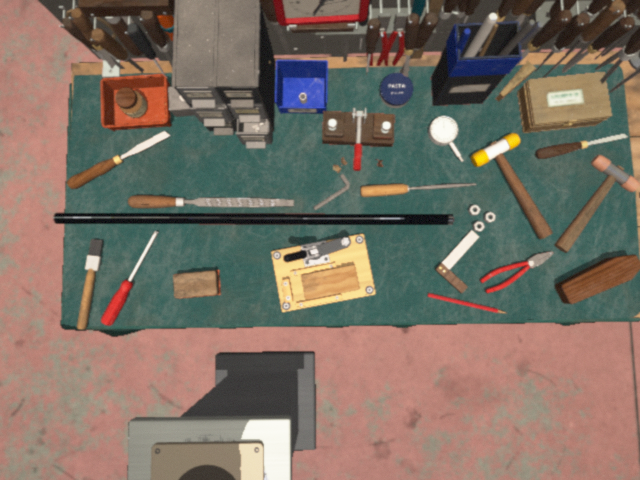

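View pics/side0.png

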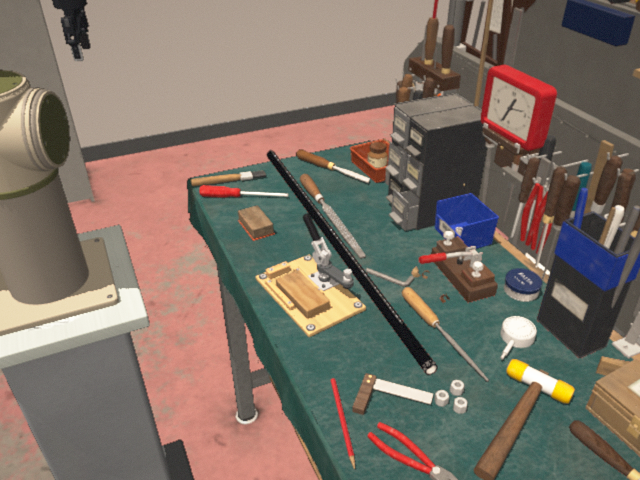

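The top view shows the jig at about (323,272): end stop on its left, block at (330,281), strap nose to the right at (350,240) and lever grip to the left at (293,256). I'll enlarge both views.

```bash
python3 - <<'E'
import cv2
a=cv2.imread("pics/top0.png")[225:320,263:383]; cv2.imwrite("pics/topc.png",cv2.resize(a,None,fx=6,fy=6,interpolation=cv2.INTER_CUBIC))
a=cv2.imread("pics/side0.png")[205:335,250:375]; cv2.imwrite("pics/sidec.png",cv2.resize(a,None,fx=4.6,fy=4.6,interpolation=cv2.INTER_CUBIC))
E
```

```text
(no output)
```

View pics/topc.png

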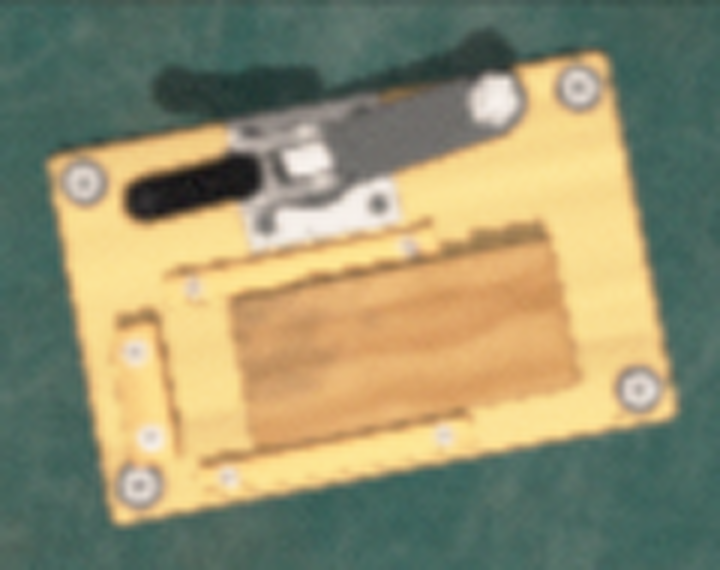

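View pics/sidec.png

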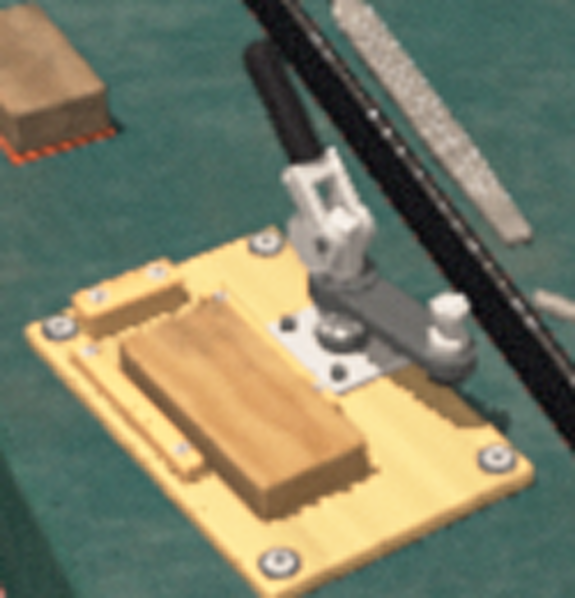

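Top crop: jig base corners at about (50,158), (605,52), (678,412) and (113,523), block top corners at about (232,295), (548,235), (580,382) and (250,447), spindle head at (495,100). The side crop shows base corners at (25,328), (275,230), (533,468) and (275,597), head top at (450,303).

```bash
cat > h.py <<'E'
import numpy as np
from scipy.optimize import least_squares
C={n:np.load(f"{n}.npz") for n in("top","side")}
def proj(n,X):
    c=C[n]; p=(np.atleast_2d(X)@c["R"].T+c["t"])@c["mtx"].T; return p[:,:2]/p[:,2:]
def jig(p,L):
    L=np.atleast_2d(L).astype(float);c,s=np.cos(p[2]),np.sin(p[2])
    return np.c_[p[0]+c*L[:,0]-s*L[:,1],p[1]+s*L[:,0]+c*L[:,1],L[:,2]]
def uc(n,a):
    a=np.array(a,float); return (a+.5)/6-.5+[263,225] if n=="top" else (a+.5)/4.6-.5+[250,205]
def ray(n,px,z):
    c=C[n]; d=c["R"].T@np.linalg.solve(c["mtx"],[*px,1]); o=-c["R"].T@c["t"]; return o+d*(z-o[2])/d[2]
def tojig(p,X):
    c,s=np.cos(p[2]),np.sin(p[2]); d=np.array(X)[:2]-p[:2]; return np.array([c*d[0]+s*d[1],-s*d[0]+c*d[1]])
E
python3 - <<'E'
from h import *
K=np.array([[62,87,10],[62,-103,10],[-62,-103,10],[-62,87,10]])
t=uc("top",[(50,158),(605,52),(678,412),(113,523)]); s=uc("side",[(275,230),(533,468),(275,597),(25,328)])
for sets in (("top",t),),(("side",s),),(("top",t),("side",s)):
    f=least_squares(lambda q:np.concatenate([(proj(n,jig([q[0],q[1],q[2]/200],K))-m).ravel() for n,m in sets]),[330,-240,0])
    p=f.x*[1,1,1/200]; print(p[:2].round(1),np.degrees(p[2]).round(2),f.fun.round(1))
np.save("jig.npy",p)
for a in[(232,295),(548,235),(580,382),(250,447)]: print("blk",tojig(p,ray("top",uc("top",a),31)).round(1))
print("head",tojig(p,ray("top",uc("top",(495,100)),70)).round(1),tojig(p,ray("side",uc("side",(450,303)),70)).round(1))
for L in[(-22,60,18),(40,0,10),(-22,-103,10)]: print(L,jig(p,L).round(1))
E
```

```text
[ 434.2 -222.5] 10.06 [-0.4 -0.3  0.  -0.5  0.1  0.5  0.2  0.2]
[ 433.4 -224.5] 10.0 [-0.3 -0.7  1.   0.1 -0.6  0.1 -0.1  0.2]
[ 434.  -223.2] 10.02 [-0.  -0.2  0.4 -0.3  0.5  0.7  0.5  0.3 -0.3 -1.1  0.9 -0.4 -0.6 -0.5
 -0.1 -0.3]
blk [ 4.5 34.4]
blk [  4.4 -70.4]
blk [-44.3 -71.4]
blk [-44.8  37.6]
head [ 47.8 -60.2] [ 49.  -60.6]
(-22, 60, 18) [[ 401.9 -167.9   18. ]]
(40, 0, 10) [[ 473.4 -216.2   10. ]]
(-22, -103, 10) [[ 430.2 -328.4   10. ]]
```

```bash
cat >> h.py <<'E'
from scipy.spatial.transform import Rotation as Ro
def row(p0,e0,p1,e1):
    A=Ro.from_euler("xyz",e0,degrees=True);B=Ro.from_euler("xyz",e1,degrees=True)
    return np.r_[A.inv().apply(np.array(p1)-p0)/10,(A.inv()*B).as_rotvec(degrees=True)].round(2).tolist()
E
python3 - <<'E'
from h import *
from bench import sensors
s=sensors.sense();p=np.load("jig.npy");p0,e0=s["tool_pos"],s["tcp_rot"]
T=jig(p,(-22,-100,110))[0];print(T)
print(row(p0,e0,[430,150,200],[180,0,85]),row(p0,e0,T,[180,0,10.02]))
print(row([430,150,200],[180,0,85],T,[180,0,10.02]))
E
```

```text
[ 429.71367579 -325.47179155  110.        ]
[-36.93, -33.28, 3.08, -0.09, 0.06, 78.39] [-50.49, -78.84, 12.16, -0.04, 0.13, 153.37]
[-47.37, 4.12, 9.0, -0.0, -0.0, 74.98]
```

Call:
{"op": "play_rows", "data": {
  "motion": [
    [[-36.9, -33.3, 3.1, -0.1, 0.06, 78.4], [-36.9, -33.3, 3.1, -0.1, 0.06, 78.4], [-36.9, -33.3, 3.1, -0.1, 0.06, 78.4], [-36.9, -33.3, 3.1, -0.1, 0.06, 78.4], [-36.9, -33.3, 3.1, -0.1, 0.06, 78.4]]
  ],
  "jaw": 0
}}

```text
time: 0.6
tool_pos: [301.5, 360.0, 215.2]
tcp_rot: [180.0, -0.0, 120.1]
ft_force: [1.1, 0.3, 0.0]
finger_gap: 12.3
grip_force: 0.0
```

```bash
python3 - <<'E'
from h import *
from bench import sensors
s=sensors.sense();p=np.load("jig.npy");p0,e0=s["tool_pos"],s["tcp_rot"]
print(row(p0,e0,[430,80,200],[180,0,85]),row(p0,e0,[440,-60,200],[180,0,10.02]))
E
```

```text
[-30.67, -2.93, 1.5, 0.01, -0.04, 35.1] [-43.28, -9.09, 1.49, -0.02, -0.04, 110.08]
```

Call:
{"op": "play_rows", "data": {
  "motion": [
    [[-43.3, -9.1, 1.5, 0, 0, 110.1], [-43.3, -9.1, 1.5, 0, 0, 110.1], [-43.3, -9.1, 1.5, 0, 0, 110.1], [-43.3, -9.1, 1.5, 0, 0, 110.1], [-43.3, -9.1, 1.5, 0, 0, 110.1]]
  ]
}}

```text
time: 1.1
tool_pos: [380.7, 123.1, 206.8]
tcp_rot: [180.0, -0.1, 77.1]
ft_force: [0.2, 0.7, 0.4]
finger_gap: 0.0
grip_force: 0.0
```

```bash
cat > go.py <<'E'
from h import *
from bench import sensors
import sys
s=sensors.sense();p=np.load("jig.npy");p0,e0=s["tool_pos"],s["tcp_rot"]
a=[float(v) for v in sys.argv[1:4]]
print(np.round(p0,1),np.round(e0,2),"jig",tojig(p,p0).round(1),row(p0,e0,jig(p,a)[0],[180,0,10.02]))
E
python3 go.py -22 -100 200
```

```text
[380.7 123.1 206.8] [ 1.7999e+02 -7.0000e-02  7.7120e+01] jig [  7.8 350.3] [-42.64, 14.78, 0.63, -0.04, -0.07, 67.1]
```

Call:
{"op": "play_rows", "data": {
  "motion": [
    [[-42.6, 14.8, 0.6, 0, 0, 67.1], [-42.6, 14.8, 0.6, 0, 0, 67.1], [-42.6, 14.8, 0.6, 0, 0, 67.1], [-42.6, 14.8, 0.6, 0, 0, 67.1], [-42.6, 14.8, 0.6, 0, 0, 67.1]]
  ]
}}

```text
time: 1.6
tool_pos: [409.1, -125.4, 203.3]
tcp_rot: [-180.0, -0.1, 34.1]
ft_force: [1.6, -0.3, 0.8]
finger_gap: 0.0
grip_force: 0.0
```

```bash
python3 go.py -22 -100 120
```

```text
[ 409.1 -125.4  203.3] [-1.7997e+02 -6.0000e-02  3.4110e+01] jig [ -7.5 100.6] [-9.52, 17.73, 8.31, -0.05, -0.05, 24.09]
```

Call:
{"op": "play_rows", "data": {
  "motion": [
    [[-9.5, 17.7, 8.3, 0, 0, 24.1], [-9.5, 17.7, 8.3, 0, 0, 24.1], [-9.5, 17.7, 8.3, 0, 0, 24.1], [-9.5, 17.7, 8.3, 0, 0, 24.1], [-9.5, 17.7, 8.3, 0, 0, 24.1]]
  ]
}}

```text
time: 2.1
tool_pos: [429.7, -325.8, 117.2]
tcp_rot: [-179.8, 0.1, 10.2]
ft_force: [-0.5, 0.7, -0.1]
finger_gap: 0.3
grip_force: 0.0
```

```bash
python3 go.py -22 -100 18
```

```text
[ 429.7 -325.8  117.2] [-1.7983e+02  1.3000e-01  1.0200e+01] jig [ -22.1 -100.3] [0.03, 0.0, 9.92, -0.17, 0.13, 0.18]
```

Call:
{"op": "play_rows", "data": {
  "motion": [
    [[0, 0, 4.5, 0, 0, 0.1], [0, 0, 8.5, 0, 0, 0.1], [0, 0, 10.0, 0, 0, 0.1], [0, -0.4, 10.0, 0, 0, 0.1], [0, -0.8, 10.0, 0, 0, 0.1]]
  ]
}}

```text
time: 2.6
tool_pos: [430.5, -315.0, 21.5]
tcp_rot: [-180.0, -0.1, 10.3]
ft_force: [-0.0, -1.0, -0.3]
finger_gap: -0.0
grip_force: 0.0
```

Call:
{"op": "play_rows", "data": {
  "motion": [
    [[0, -0.4, 0, 0, 0, 0], [0, -0.8, 0, 0, 0, 0], [0, -1.1, 0, 0, 0, 0], [0, -1.4, 0, 0, 0, 0], [0, -1.7, 0, 0, 0, 0]]
  ]
}}

```text
time: 3.1
tool_pos: [428.4, -299.8, 22.3]
tcp_rot: [179.8, -0.2, 10.3]
ft_force: [0.9, -4.4, 6.9]
finger_gap: 0.1
grip_force: 3.5
```

Call:
{"op": "play_rows", "data": {
  "motion": [
    [[0, -0.2, 0, 0, 0, 0], [0, -0.4, 0, 0, 0, 0], [0, -0.6, 0, 0, 0, 0], [0, -0.8, 0, 0, 0, 0], [0, -1.0, 0, 0, 0, 0]]
  ]
}}

```text
time: 3.6
tool_pos: [426.7, -290.1, 22.3]
tcp_rot: [179.8, -0.2, 10.3]
ft_force: [1.0, -4.4, 7.3]
finger_gap: 0.1
grip_force: 3.5
```

```bash
python3 go.py -22 -62.5 18
```

```text
[ 426.7 -290.1   22.3] [ 1.7982e+02 -1.7000e-01  1.0280e+01] jig [-18.8 -64.6] [-0.32, -0.21, 0.42, 0.18, -0.17, 0.26]
```

```bash
python3 - <<'E'
from bench import sensors, optics
import cv2,numpy as np
a=optics.snapshot("side")["pixels"][190:340,230:390,::-1]
b=optics.snapshot("top")["pixels"][200:350,250:410,::-1]
cv2.imwrite("pics/c1.png",np.hstack([cv2.resize(i,(400,375),interpolation=cv2.INTER_CUBIC) for i in(a,b)]))
s=sensors.sense();print(s["tool_pos"],s["ft_force"],s["wrist_torque"])
E
```

```text
[ 426.62156683 -289.90673618   22.2358194 ] [ 1.42090524 -3.6438315   7.3887675 ] [-0.53763141 -0.15905459  0.027386  ]
```

View pics/c1.png

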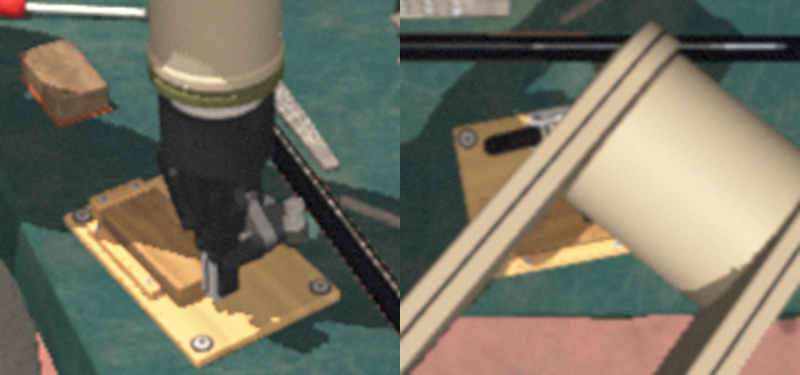

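The side view shows the closed fingers at the block's free end, about (215,280), with the block close to the stop. There is an unexpected upward force of about 7 N. I'll back off slightly and check it.

Call:
{"op": "play_rows", "data": {
  "motion": [
    [[0, 0.3, 0, 0, 0, 0], [0, 0.6, 0, 0, 0, 0], [0, 0.6, 0, 0, 0, 0]]
  ]
}}

```text
time: 4.0
tool_pos: [425.8, -294.1, 19.9]
tcp_rot: [-179.9, 0.0, 10.3]
ft_force: [-0.1, -0.5, -0.1]
finger_gap: -0.2
grip_force: 0.0
```

Call:
{"op": "play_rows", "data": {
  "motion": [
    [[-0.2, 0, -0.3, 0, 0, 0], [-0.2, 0, -0.3, 0, 0, 0], [-0.2, 0, -0.3, 0, 0, 0]]
  ]
}}

```text
time: 4.3
tool_pos: [424.1, -294.6, 23.2]
tcp_rot: [-179.9, -0.0, 10.3]
ft_force: [0.4, -0.0, -0.2]
finger_gap: 0.2
grip_force: 0.0
```

Call:
{"op": "play_rows", "data": {
  "motion": [
    [[0, -0.4, 0.3, 0, 0, 0], [0, -0.6, 0.3, 0, 0, 0], [0, -0.8, 0.3, 0, 0, 0], [0, -0.9, 0.3, 0, 0, 0], [0, -1.0, 0.3, 0, 0, 0]]
  ]
}}

```text
time: 4.8
tool_pos: [422.8, -285.2, 20.7]
tcp_rot: [180.0, -0.1, 10.3]
ft_force: [0.4, -5.2, 3.9]
finger_gap: 0.0
grip_force: 3.6
```

Call:
{"op": "play_rows", "data": {
  "motion": [
    [[0, -0.1, 0, 0, 0, 0], [0, -0.2, 0, 0, 0, 0], [0, -0.3, 0, 0, 0, 0], [0, -0.3, 0, 0, 0, 0]]
  ]
}}

```text
time: 5.2
tool_pos: [422.6, -284.7, 21.3]
tcp_rot: [179.7, -0.1, 10.3]
ft_force: [-0.4, -12.9, 1.6]
finger_gap: -0.5
grip_force: 6.6
```

```bash
python3 go.py -22 -62.5 18
```

```text
[ 422.6 -284.7   21.3] [ 1.7974e+02 -8.0000e-02  1.0280e+01] jig [-21.9 -58.6] [-0.01, 0.39, 0.34, 0.26, -0.08, 0.26]
```

Call:
{"op": "play_rows", "data": {
  "motion": [
    [[0, 0.8, 0, 0, 0, 0], [0, 2.0, 0, 0, 0, 0], [0, 2.5, -3.5, 0, 0, 0], [1.0, 2.5, -7.5, 0, 0, 0], [3, 2.5, -8.0, 0, 0, 0]]
  ]
}}

```text
time: 5.7
tool_pos: [457.7, -303.6, 105.0]
tcp_rot: [179.8, -0.2, 10.2]
ft_force: [0.5, -0.1, 1.4]
finger_gap: 0.3
grip_force: 0.0
```

Call:
{"op": "play_rows", "data": {
  "motion": [
    [[4.5, -1.5, 0, 0, 0, 0], [7.7, -3.5, 0, 0, 0, 0], [7.7, -3.5, 0, 0, 0, 0], [7.7, -3.5, 0, 0, 0, 0]]
  ]
}}

```text
time: 6.1
tool_pos: [525.3, -252.1, 99.2]
tcp_rot: [-179.9, 0.1, 10.4]
ft_force: [0.4, -0.0, 0.1]
finger_gap: 0.2
grip_force: 0.0
```

```bash
python3 go.py 82 -50 37
python3 - <<'E'
from bench import sensors, optics
import cv2,numpy as np
a=optics.snapshot("side")["pixels"][190:340,230:390,::-1]
b=optics.snapshot("top")["pixels"][200:350,250:410,::-1]
cv2.imwrite("pics/c2.png",np.hstack([cv2.resize(i,(400,375),interpolation=cv2.INTER_CUBIC) for i in(a,b)]))
E
```

```text
[ 525.3 -252.1   99.2] [-1.7985e+02  8.0000e-02  1.0390e+01] jig [ 84.9 -44.4] [-0.29, 0.57, 6.22, -0.15, 0.08, 0.37]
```

View pics/c2.png

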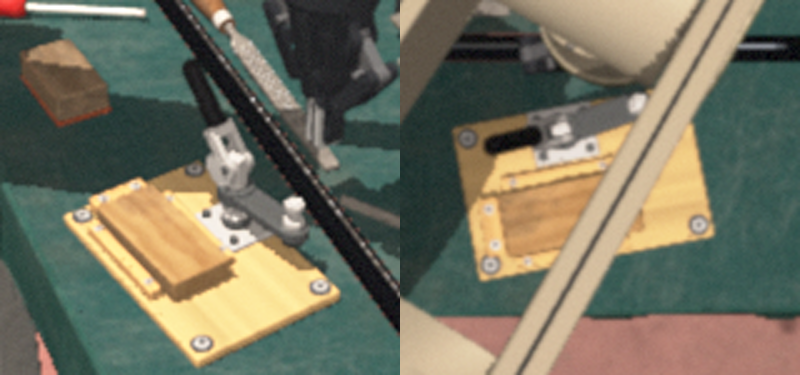

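The block sits flush against the stop in both views, strap nose at (295,215) in the side view. Next I descend behind the strap and swing it.

Call:
{"op": "play_rows", "data": {
  "motion": [
    [[-0.3, 0.6, 3, 0, 0, 0], [-0.3, 0.6, 6.2, 0, 0, 0], [-0.3, 0.6, 6.2, 0, 0, 0]]
  ]
}}

```text
time: 6.5
tool_pos: [518.9, -258.2, 33.2]
tcp_rot: [-179.6, 0.4, 10.2]
ft_force: [-1.4, 0.3, -1.0]
finger_gap: 0.1
grip_force: 0.0
```

Call:
{"op": "play_rows", "data": {
  "motion": [
    [[-0.9, 0.2, 0, 0, 0, 0], [-1.7, 0.4, 0, 0, 0, 0], [-2.55, 0.7, 0, 0, 0, 0], [-3.4, 0.9, 0, 0, 0, 0], [-4.3, 0.95, 0, 0, 0, 0]]
  ]
}}

```text
time: 7.0
tool_pos: [483.2, -277.4, 39.7]
tcp_rot: [180.0, -0.1, 10.3]
ft_force: [3.7, 2.5, 1.1]
finger_gap: -0.3
grip_force: 1.5
```

```bash
python3 go.py 39 -59.5 37
```

```text
[ 483.2 -277.4   39.7] [ 1.7995e+02 -1.4000e-01  1.0260e+01] jig [ 39. -62.] [-0.0, -0.25, 0.27, 0.05, -0.14, 0.24]
```

Call:
{"op": "play_rows", "data": {
  "motion": [
    [[-0.9, -0.3, 0.2, 0, 0, 0], [-1.75, -0.55, 0.2, 0, 0, 0], [-2.6, -0.9, 0.2, 0, 0, 0], [-3.3, -1.35, 0.2, 0, 0, 0], [-4.0, -1.9, 0.2, 0, 0, 0]]
  ]
}}

```text
time: 7.5
tool_pos: [439.4, -264.6, 36.1]
tcp_rot: [-179.9, -0.0, 10.3]
ft_force: [3.2, -1.8, 0.6]
finger_gap: 0.1
grip_force: 1.5
```

Call:
{"op": "play_rows", "data": {
  "motion": [
    [[-0.5, -0.55, 0, 0, 0, 0], [-0.95, -1.15, 0, 0, 0, 0], [-1.2, -1.6, 0, 0, 0, 0], [-1.3, -1.8, 0, 0, 0, 0], [-1.3, -1.9, 0, 0, 0, 0]]
  ]
}}

```text
time: 8.0
tool_pos: [423.5, -248.3, 36.1]
tcp_rot: [-179.9, 0.0, 10.3]
ft_force: [-0.4, -2.5, -0.7]
finger_gap: 0.1
grip_force: 1.5
```

```bash
python3 go.py -14 -24 37
```

```text
[ 423.5 -248.3   36.1] [-1.7994e+02  3.0000e-02  1.0300e+01] jig [-14.7 -22.9] [0.07, 0.11, -0.09, -0.06, 0.03, 0.28]
```

Call:
{"op": "play_rows", "data": {
  "motion": [
    [[0, -0.1, 0, 0, 0, 0], [0, -0.2, 0, 0, 0, 0], [0, -0.3, 0, 0, 0, 0], [0, -0.4, 0, 0, 0, 0], [0, -0.4, 0, 0, 0, 0]]
  ]
}}

```text
time: 8.5
tool_pos: [423.3, -247.0, 36.5]
tcp_rot: [179.8, 0.0, 10.3]
ft_force: [-0.0, -14.3, -5.9]
finger_gap: -0.3
grip_force: 6.9
```

Call:
{"op": "play_rows", "data": {
  "motion": [
    [[0, 1.0, 0, 0, 0, 0], [0, 2.0, -2, 0, 0, 0], [0, 2.0, -6.5, 0, 0, 0], [0, 2.0, -11, 0, 0, 0], [0, 2.0, -14, 0, 0, 0]]
  ]
}}

```text
time: 9.0
tool_pos: [427.4, -264.7, 179.3]
tcp_rot: [-180.0, -0.1, 10.3]
ft_force: [0.7, -1.3, 0.3]
finger_gap: -0.4
grip_force: 0.0
```

Call:
{"op": "play_rows", "data": {
  "motion": [
    [[4.5, -1.5, 0, 0, 0, 0], [8.4, -3.8, 0, 0, 0, 0], [8.4, -3.8, 0, 0, 0, 0], [8.4, -3.8, 0, 0, 0, 0]]
  ]
}}

```text
time: 9.4
tool_pos: [502.8, -210.8, 175.6]
tcp_rot: [-179.9, 0.1, 10.4]
ft_force: [-0.1, 0.3, 0.2]
finger_gap: -0.0
grip_force: 0.0
```

```bash
python3 go.py 69 0 150
python3 - <<'E'
from bench import sensors, optics
import cv2,numpy as np
a=optics.snapshot("side")["pixels"][170:320,230:390,::-1]
b=optics.snapshot("top")["pixels"][200:350,250:410,::-1]
cv2.imwrite("pics/c3.png",np.hstack([cv2.resize(i,(400,375),interpolation=cv2.INTER_CUBIC) for i in(a,b)]))
E
```

```text
[ 502.8 -210.8  175.6] [-1.7986e+02  7.0000e-02  1.0420e+01] jig [70.   0.2] [-0.09, 0.02, 2.56, -0.14, 0.07, 0.4]
```

View pics/c3.png

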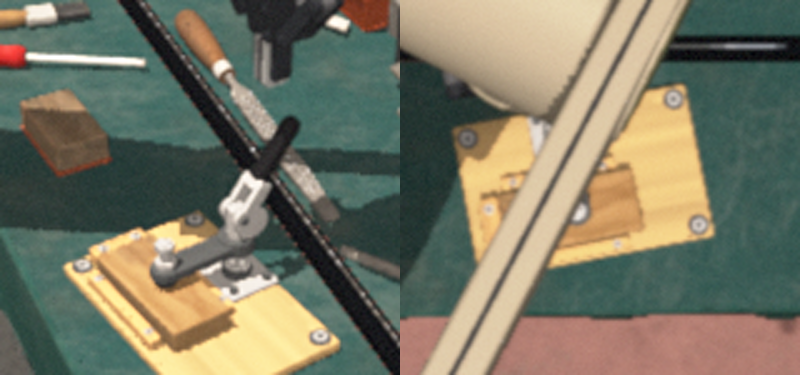

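The strap lies square across the block, with its nose at (165,265) in the side view. The lever is up, grip tip at (290,125). Now I push the lever down.

Call:
{"op": "play_rows", "data": {
  "motion": [
    [[-0.4, 0, 2.5, 0, 0, 0], [-0.4, 0, 3.5, 0, 0, 0], [-0.4, 0, 4.25, 0, 0, 0], [0.2, 0, 4.85, 0, 0, 0], [0.8, 0, 5.45, 0, 0, 0]]
  ]
}}

```text
time: 10.0
tool_pos: [510.7, -210.8, 122.0]
tcp_rot: [-179.9, 0.0, 10.2]
ft_force: [-4.2, -0.1, 3.1]
finger_gap: 0.2
grip_force: 2.2
```

```bash
python3 go.py 78 0 121
```

```text
[ 510.7 -210.8  122. ] [-179.95    0.     10.24] jig [77.7 -1.2] [0.03, -0.12, 0.1, -0.05, 0.0, 0.22]
```

Call:
{"op": "play_rows", "data": {
  "motion": [
    [[0.5, -0.1, 0.6, 0, 0, 0], [1.0, -0.1, 1.15, 0, 0, 0], [1.4, -0.1, 1.8, 0, 0, 0], [1.7, -0.1, 2.4, 0, 0, 0], [2.0, -0.1, 3.0, 0, 0, 0]]
  ]
}}

```text
time: 10.5
tool_pos: [530.8, -206.1, 91.8]
tcp_rot: [-180.0, -0.1, 10.3]
ft_force: [-3.2, -3.2, 4.9]
finger_gap: -0.1
grip_force: 2.5
```

Call:
{"op": "play_rows", "data": {
  "motion": [
    [[0.1, 0, 0.6, 0, 0, 0], [0.3, 0, 1.2, 0, 0, 0], [0.3, 0, 1.5, 0, 0, 0], [0.3, 0, 1.8, 0, 0, 0], [0.3, 0, 1.8, 0, 0, 0]]
  ]
}}

```text
time: 11.0
tool_pos: [534.5, -205.9, 77.0]
tcp_rot: [180.0, -0.2, 10.3]
ft_force: [-8.0, -0.1, 23.7]
finger_gap: -0.1
grip_force: 11.9
```

```bash
python3 go.py 101 0 73
```

```text
[ 534.5 -205.9   77. ] [ 1.7996e+02 -1.7000e-01  1.0290e+01] jig [102.   -0.5] [-0.1, -0.05, 0.39, 0.04, -0.17, 0.27]
```

Call:
{"op": "play_rows", "data": {
  "motion": [
    [[0, 0, 0.2, 0, 0, 0], [0, 0, 0.3, 0, 0, 0], [0, 0, 0.3, 0, 0, 0]]
  ]
}}

```text
time: 11.3
tool_pos: [534.9, -206.2, 76.2]
tcp_rot: [179.9, -0.2, 10.3]
ft_force: [-16.0, 3.3, 40.4]
finger_gap: -0.1
grip_force: 19.9
```

Call:
{"op": "play_rows", "data": {
  "motion": [
    [[0, 0, -2, 0, 0, 0], [0, 0, -6, 0, 0, 0], [0, 0, -10, 0, 0, 0], [2, 0, -12, 0, 0, 0], [4, 4, -12, 0, 0, 0]]
  ]
}}

```text
time: 11.8
tool_pos: [582.5, -234.9, 195.8]
tcp_rot: [180.0, -0.4, 10.5]
ft_force: [1.4, 0.3, 0.7]
finger_gap: 0.2
grip_force: 0.0
```

Call:
{"op": "play_rows", "data": {
  "motion": [
    [[4, 3, 0, 0, 0, 0], [8, 6, 0, 0, 0, 0], [10, 8, 0, 0, 0, 0], [10, 8, 0, 0, 0, 0], [10, 8, 0, 0, 0, 0]]
  ]
}}

```text
time: 12.3
tool_pos: [691.9, -297.9, 188.3]
tcp_rot: [-179.8, 0.1, 10.3]
ft_force: [0.0, 0.6, 0.0]
finger_gap: 0.2
grip_force: 0.0
```

```bash
python3 - <<'E'
from bench import sensors, optics
import cv2,numpy as np
a=optics.snapshot("side")["pixels"][170:320,230:390,::-1]
b=optics.snapshot("top")["pixels"][200:350,250:410,::-1]
cv2.imwrite("pics/c4.png",np.hstack([cv2.resize(i,(400,375),interpolation=cv2.INTER_CUBIC) for i in(a,b)]))
E
```

```text
(no output)
```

View pics/c4.png

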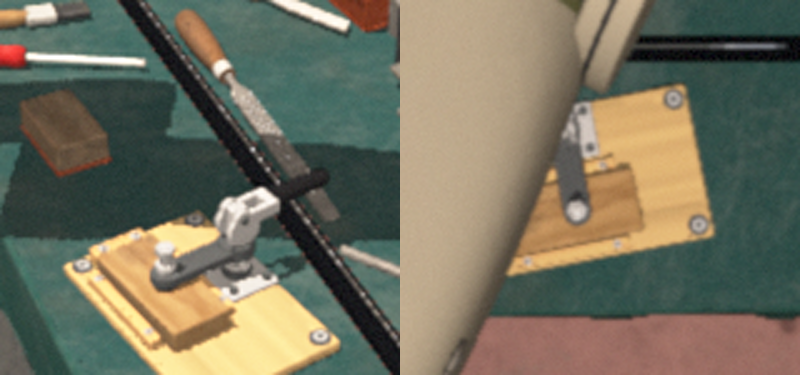

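The lever is level, grip at (305,183) in the side view. The strap is square on the block, the block is home, and the robot is clear.

```bash
python3 -c "
from bench import job
print(job.hand_in())"
```

```text
the job is handed in; nothing more can be done
None
```

I handed the job in at about 12 s: the last pictures show the block home against its stop, the strap square across it and the lever fully down. The hand-in returned no verdict, and I had no direct reading of the foot's pressing force.

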